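# Reload the crate stapler's magazine

## Task

Reload the crate stapler's magazine with the full-length wide staple strip: set it crown up into the channel, push it back against the spring follower until its front end drops behind the nose lip and it lies flat on the channel floor, let go of it, then slide the cover rail fully closed over it. Find the channel by feel and be gentle, for a strip that is forced bends; leave the other strips, the glasses and everything else on the bench where they are.

Things in the scene. Friction and masses are not known exactly. Their poses are not given: they have to be found in the camera images.
- magazine: the magazine's fixed steel bed plate, 250 x 130 x 12 mm, the long magazine channel standing on it. Origin: centre of its underside, on the bench; x along the channel from nose (-x end) to tail, z up; x and z below are in this frame. The channel sits on a clamped cross-slide: parallel to x, but its centre line is anywhere up to 12 mm to either side (y), an offset NOT in any measured pose
- seat (a point): nominal seat: where the seated strip's origin would be with the channel centred, at x -55, y 0, z 40 mm (channel floor); turns with the bed. Channel (shifted by the offset): 29 mm wide inside, 1.5 mm play each side of the strip; side walls 4 mm thick, flat square tops at z 56 mm, from x -102 mm; from x +12 mm back guides reach z 81 mm. Over 65 N on the magazine (all contacts summed) bends it
- lip (a point): nominal middle of the nose lip's rear top edge, at x -100, y 0, z 47 mm (shifted in y by the same offset). The lip is a cross plate 6 mm thick (x -106 to -100 mm) over the channel's width, 7 mm above the floor; in front of it (-x) nothing is as high as the lip, so a strip may overhang. A seated strip's front end bears on the lip's rear face, its crown at z 76 mm
- follower (a joint): dark spring follower block in the channel, 26 mm wide, flat front face from z 40.5 to 54.5 mm. Value in m: 0 at rest, face at x -45 mm (only 55 mm behind the lip; the strip is 90 mm long); grows towards the tail; 0.035 with a seated strip, hard stop 0.047. Spring pushes to the nose: 2.3 N at rest plus 0.15 N per mm, 7.5 N when the strip just clears the lip
- cover (a joint): grey flat cover rail, 95 x 45 x 4 mm, sliding on top of the channel, underside z 80 mm. Value in m: 0 closed (hard stop), front edge at x -97 mm; grows to the tail, starts at 0.105 to 0.118; 3 N friction. A strip still up on the lip blocks it. Its black square knob, 18 x 18 mm, stands from z 84 to 109 mm, centre at x = -60 mm + this value, on the channel's (offset) centre line
- strip: the strip to load: a full, wide stick of steel crate staples, an inverted U 90 mm long (x), 26 mm wide (y), 36 mm high, crown up, 0.1 to 0.2 kg, standing on its legs on the bench. Origin: centre of its underside. Either end may lead. Grip it across its width in its top 15 mm so that the fingers stay above the channel walls, which cover its lowest 16 mm when seated
- stub_strip: a used-up stub of the same staples, only 45 mm long, 26 mm wide, 36 mm high: not to be loaded. Origin: centre of its underside
- narrow_strip: a strip of smaller staples, 90 mm long but only 13 mm wide and 22 mm high: not to be loaded. Origin: centre of its underside
- glass_a: a green drinking glass, 60 mm across, 85 mm tall; origin under its centre
- glass_b: another green glass, the same
- tape: a roll of paper tape lying flat, 90 mm across, 24 mm high; origin under its centre
- cork_ring: a cork flask ring, 110 mm across, 25 mm high; origin under its centre
- mallet: a hammer lying on the bench, about 260 mm long; origin under its middle
Not all that is in view belongs to the job. Leave any brown or turquoise look-alike of the strip alone.

How it is judged:
On the way, in this order (a step that is already met when the one before it is completed fails the run):
1. the strip pushes the follower back (value of joint follower above 0.02 m and contact force between strip and magazine above 1 N), for 0.1 s.
2. the strip lies seated behind the lip, let go, the cover still open (x of strip in the frame of magazine between -0.0585 and -0.0515 m and y of strip in the frame of magazine between -0.0155 and 0.0155 m and z of strip in the frame of magazine between 0.037 and 0.042 m and angle between the x axis of strip and the x axis of magazine, either way round below 0.07 rad and angle between strip's own z axis and vertical below 0.06 rad and value of joint follower above 0.031 m and contact force between the fingers and strip below 0.2 N and value of joint cover above 0.08 m), for 0.2 s.
At the end, for the whole second after the job is handed in: The wide strip lies flat on the channel floor (underside 37 to 42 mm up in the magazine frame), upright, in line within 0.07 rad, centre within 3.5 mm of x -55 mm and 15.5 mm of y 0, holding the follower beyond 0.031; cover within 3 mm of closed; strip at rest and untouched (x of strip in the frame of magazine between -0.0585 and -0.0515 m and y of strip in the frame of magazine between -0.0155 and 0.0155 m and z of strip in the frame of magazine between 0.037 and 0.042 m and angle between the x axis of strip and the x axis of magazine, either way round below 0.07 rad and angle between strip's own z axis and vertical below 0.06 rad and value of joint follower above 0.031 m and contact force between the fingers and strip below 0.2 N and value of joint cover below 0.003 m and linear speed of strip below 0.01 m/s).
It fails at once if the strip is forced against the magazine with more than 65 N, all contacts summed (contact force between strip and magazine above 65 N).
It fails at once if another strip, a glass, the tape, the cork ring or the hammer is moved by more than 30 mm (distance of any of stub_strip, narrow_strip, glass_a, glass_b, tape, cork_ring, mallet from where it was at the start of the episode above 0.03 m).
It fails at once if a glass is knocked over (angle between any of glass_a, glass_b's own z axis and vertical above 0.5 rad).
It also fails if it takes over 61 s, if anything falls off the work surface, if the arm or the gripper's body presses on something with over 40 N, if the wrist force passes 120 N, or if a joint passes its speed limit or range.

## Robot

A 6-joint arm with a two-finger parallel gripper is mounted at the origin on the work surface. World frame = base frame: x ahead of the robot, y to its left, z up, the work surface at z = 0. Lengths are in m, angles in rad, forces in N, time in s.
With the tool pointing down it reaches from about 0.4 to 0.825 m from the base axis. Payload 7 kg.
Tool frame: the origin (TCP) lies on the mounting face of the last link; the fingertips stand 178 mm ahead of it and the grasp point (between the pads) lies 159 mm ahead of it; z points along the fingers, y is the direction in which the jaws open and shut (so a half turn about z gives the same grasp; the last joint's range is limited). The gripper opens to 88 mm and grips with 3 to 60 N. Pads are 19 mm wide; open, the fingers measure 130 mm over their backs; the gripper's body (78 mm by 193 mm) begins 47 mm behind the grasp point.
Start: joints at [-1.016, 0.359, 0.012, 0, -1.224, -0.288], TCP at [0.178, -0.651, 0.405] pointing down, gripper open.
Joint ranges: [-3.07, 3.07], [-1.43, 2.12], [-1.02, 1.25], [-3.03, 1.67], [-3.05, -0], [-3.03, 3.03]. Speed limits (rad/s): [2.39, 2.39, 3.01, 3.14, 3.14, 3.14].

## Interface

Orientations are given as [roll, pitch, yaw] about the fixed x, y, z axes, in that order (R = Rz(yaw) Ry(pitch) Rx(roll)).
In Python, from station import * gives the robot as it stands.
- The arm moves only by the tool arm_command, never from a script. Its argument "targets" is a list of rows, each a list of 3 entries, a list of its own where there are three numbers: the turn, a rotation vector about the world's x, y, z in rad, then the shift along the world's x, y, z in mm, then the closure, from 0 (fully open) to 1 (shut). In form: [[[wx, wy, wz], [tx, ty, tz], fingers], ...]. A call has 1 to 8 rows; each row shifts and turns the commanded pose from where the row before left it; what a row does not reach is not made up. A row lasts 1/10 s, in which the tool goes at most 50 mm and 8.59 degrees, less where a joint would pass 70% of its speed; a pose out of reach is approached as far as the arm can. A call with a gripper value outside its range is refused whole. The fingers move at their own pace and stop on an object; "squeeze" is the grip in N (left out, the last holds). Time passes only in rows, so rows that do not move let the fingers close. It gives the time, the measured TCP pose, the force and the opening at its end, in the units of the state.
- get_state(): the state, without advancing time (a new reading comes with each control period).
- grab_frame(name): name is "scene" or "top" or "wrist"; returns (picture, depth): 384x512x3 uint8, red, green, blue; 384x512 float32, m along the optical axis (not along the pixel's ray), 0 where there is no reading.
- camera_params(name): a dict with "mtx" (3x3 intrinsics, pixels), "eye" and "orientation" of the camera in the world. Camera axes: x right, y down, z forward; pixel columns grow to the right and rows downward; lengths in m; the calibration is good to about 2 mm. The wrist camera is an equidistant fisheye: a pixel r from the principal point sees the ray r / f radians off the axis. A picture is of the moment at which its call begins: read the wrist's pose just before it. camera_params takes no time and is no camera call; for the wrist camera it gives the pose at the moment of the call.
- job_done(): hands the job in, once; it reports no verdict.
The state is a dict: "t": time; "q": joint angles; "qd": joint speeds; "joint_efforts": joint torques, N m; "eef_pos": TCP position; "ee_rot": TCP orientation; "force": force on the tool from outside, world axes, zero at the start; "moment": the same for the moment, N m; "width": finger opening in m.
Only numpy, scipy, OpenCV 4.12 (cv2) and the standard library are available. Lean on these libraries where they do the work, as an engineer would, in place of code of your own. Each camera call takes 0.05 s, during which the arm holds its last target.

## Working session

There is one attempt and no reset: what is moved stays moved. The work goes in short steps, Python scripts to look and compute and a tool call to move; the robot and the scene stay as the last step left them, time stands still between calls to the robot, and variables do not carry over. Pictures are saved under pics/ and viewed, and the job is handed in when it is done.

Besides the shell and the picture viewer there is one more tool, called after "Call:" as name(argument=value, ...) on one line, values as JSON. arm_command: Moves the arm, as the interface text tells. Its arguments: {"type":"object","properties":{"targets":{"type":"array"},"squeeze":{"type":"number"}},"required":["targets"]}

```bash
ls; mkdir -p pics; python3 - <<'E'
from station import *
import cv2,numpy as np
print(get_state())
for n in ("scene","top"):
    p,d=grab_frame(n); cv2.imwrite(f"pics/{n}0.png",p[:,:,::-1]); np.save(f"{n}0.npy",d); np.save(f"{n}0_rgb.npy",p)
    print(n,camera_params(n))
print(camera_params("wrist"))
E
```

```text
pics
{'t': 0.0, 'q': array([-1.01591816e+00,  3.59387836e-01,  1.10399112e-02, -3.63769438e-04,
       -1.22411164e+00, -2.88108862e-01]), 'qd': array([-0.00019305, -0.0010066 , -0.00087036, -0.00064725,  0.00230379,
        0.00108051]), 'joint_efforts': array([-1.43106317e-03, -5.82722855e+01,  2.93056816e+01,  6.99755833e+00,
        6.80639219e-03, -8.02030740e-05]), 'eef_pos': array([ 0.17789094, -0.65092392,  0.40371113]), 'ee_rot': array([ 3.13990080e+00, -1.44769315e-04, -2.87494712e+00]), 'force': array([ 0.06225216, -0.42108887, -0.48634704]), 'moment': array([-0.01158168,  0.00925942, -0.04704734]), 'width': 0.08741994783841489}
scene {'mtx': array([[368.93895937,   0.        , 247.74589422],
       [  0.        , 368.93895937, 195.25539241],
       [  0.        ,   0.        ,   1.        ]]), 'eye': array([0.88397952, 0.45080368, 0.83953218]), 'orientation': array([-2.45418995e+00, -5.44769024e-04,  2.41495406e+00])}
top {'mtx': array([[426.90891239,   0.        , 255.52593712],
       [  0.        , 426.90891239, 188.28850983],
       [  0.        ,   0.        ,   1.        ]]), 'eye': array([ 0.15860228, -0.02195889,  1.43144469]), 'orientation': array([-2.92703167, -0.00676446, -1.58291248])}
{'mtx': array([[297.31863964,   0.        , 254.87371963],
       [  0.        , 297.31863964, 187.78518122],
       [  0.        ,   0.        ,   1.        ]]), 'eye': array([ 0.10988526, -0.66969996,  0.38343934]), 'orientation': array([ 2.87421273e+00, -8.80472395e-04,  1.83694080e+00])}
```

View pics/scene0.png

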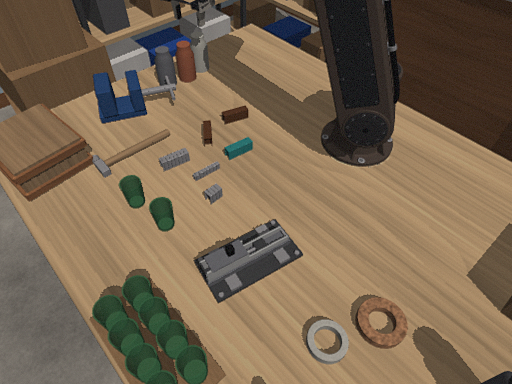

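View pics/top0.png

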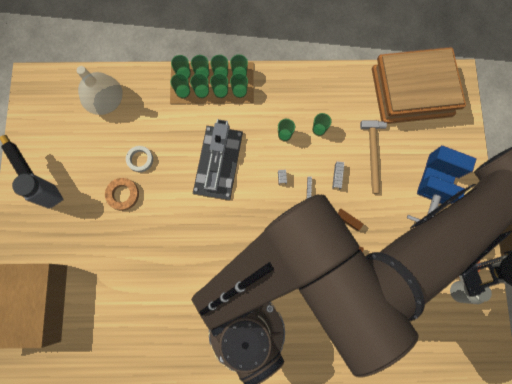

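The scene view has the grey wide strip at about (174,159), the narrow strip at (206,171), the stub at (213,194), the magazine at (248,260), and brown and turquoise look-alikes at (207,132), (235,114) and (238,148). The top view has the strip at (338,176), narrow at (310,187), stub at (282,178) and magazine at (218,162). I'll enlarge both.

```bash
cat > h.py <<'E'
import numpy as np,cv2
from scipy.spatial.transform import Rotation as R
def cam(c): return c["mtx"],np.array(c["eye"]),R.from_euler("xyz",c["orientation"]).as_matrix()
def ray(c,u,v,fish=False):
    K,e,M=cam(c); x=(u-K[0,2])/K[0,0]; y=(v-K[1,2])/K[1,1]
    if fish:
        r=np.hypot(x,y); s=np.sinc(r/np.pi); d=np.array([x*s,y*s,np.cos(r)])
    else: d=np.array([x,y,1.])
    return e,M@d
def onz(c,u,v,z,fish=False):
    e,d=ray(c,u,v,fish); return e+d*(z-e[2])/d[2]
def cloud(c,d,fish=False):
    K,e,M=cam(c); v,u=np.mgrid[0:d.shape[0],0:d.shape[1]]
    x=(u-K[0,2])/K[0,0]; y=(v-K[1,2])/K[1,1]
    if fish:
        r=np.hypot(x,y); t=np.tan(r)/np.maximum(r,1e-9); x=x*t;y=y*t
    return e+(np.stack([x,y,np.ones_like(x)],-1)*d[...,None])@M.T
E
python3 - <<'E'
from station import *
from h import *
for n,(a,b,c,d) in {"scene":(150,90,310,310),"top":(180,100,380,220)}.items():
    p=np.load(f"{n}0_rgb.npy"); dd=np.load(f"{n}0.npy")
    s=min(800/(c-a),600/(d-b)); cv2.imwrite(f"pics/{n}_c.png",cv2.resize(p[b:d,a:c,::-1],None,fx=s,fy=s,interpolation=cv2.INTER_CUBIC))
    P=cloud(camera_params(n),dd)
    print(n,s)
    pts={"scene":[(174,159),(206,171),(213,194),(238,148),(248,260),(230,250)],"top":[(338,176),(310,187),(282,178),(218,162),(221,130),(286,130),(321,124)]}[n]
    for u,v in pts: print((u,v),P[v,u].round(3))
E
```

```text
scene 2.727272727272727
(174, 159) [ 0.517 -0.303  0.032]
(206, 171) [ 0.467 -0.21   0.017]
(213, 194) [ 0.515 -0.111  0.035]
(238, 148) [ 0.34  -0.207  0.035]
(248, 260) [0.585 0.116 0.043]
(230, 250) [0.622 0.096 0.107]
top 4.0
(338, 176) [ 0.502 -0.314  0.036]
(310, 187) [ 0.469 -0.22   0.018]
(282, 178) [ 0.498 -0.125  0.032]
(218, 162) [0.556 0.091 0.033]
(221, 130) [0.652 0.078 0.085]
(286, 130) [ 0.679 -0.146  0.003]
(321, 124) [ 0.699 -0.27   0.006]
```

View pics/scene_c.png

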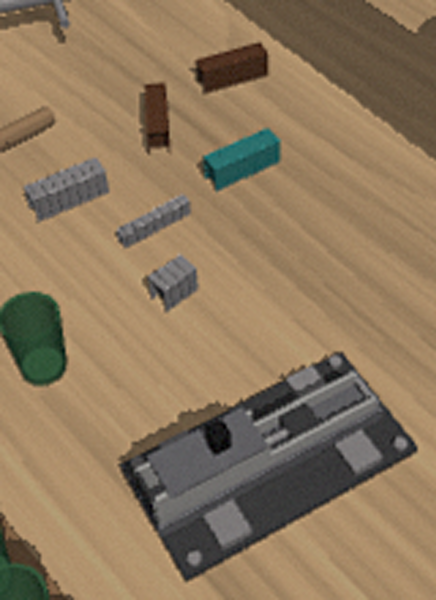

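View pics/top_c.png

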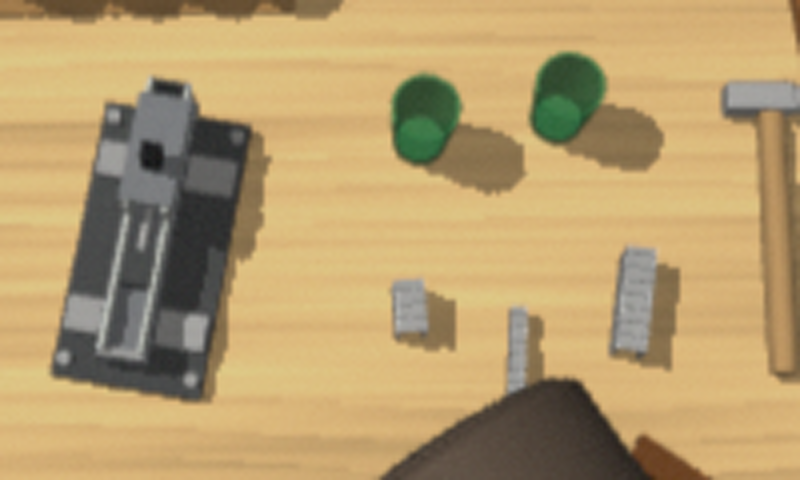

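The wide strip is at top (338,176), crop (635,300). It is grey, about 90 mm long and twice as wide as the grey strip at crop (517,350), which is the narrow one. The grey piece at crop (410,307) is only half as long, so it is the stub. The turquoise and brown ones are decoys. Next I measure the poses.

```bash
cat > m.py <<'E'
from station import *
from h import *
for n in ("top","scene"):
    p=np.load(f"{n}0_rgb.npy"); P=cloud(camera_params(n),np.load(f"{n}0.npy"))
    X,Y,Z=P[...,0],P[...,1],P[...,2]
    hsv=cv2.cvtColor(p,cv2.COLOR_RGB2HSV)
    def rect(m,lab):
        q=P[m][:,:2].astype(np.float32)
        (c,s,a)=cv2.minAreaRect(q*1000); print(n,lab,m.sum(),np.round(c,1),np.round(s,1),round(a,1), "zmed",np.median(P[m][:,2]).round(4))
    m=(X>.43)&(X<.58)&(Y>-.37)&(Y<-.26)&(Z>.012)&(hsv[...,1]<60); rect(m,"strip")
    m=(X>.43)&(X<.58)&(Y>-.37)&(Y<-.26)&(Z>.031)&(hsv[...,1]<60); rect(m,"stripcrown")
    B=(X>.4)&(X<.75)&(Y>-.05)&(Y<.25)
    rect(B&(hsv[...,1]<90)&(Z>.006)&(Z<.12),"magall"); rect(B&(hsv[...,1]<90)&(Z>.006)&(Z<.018),"bed")
    rect(B&(Z>.05)&(Z<.062),"walls"); rect(B&(Z>.078)&(Z<.09),"cover"); rect(B&(Z>.1)&(Z<.115),"knob")
    m=B&(Z>.005);print(np.histogram(Z[m],np.arange(0,.12,.006)))
E
python3 m.py
```

```text
top strip 226 [ 508.2 -316.5] [27.7 90.9] 80.8 zmed 0.0345
top stripcrown 184 [ 508.  -316.6] [27.3 88.6] 80.2 zmed 0.0352
top magall 2609 [566.2  93.9] [130.3 255.4] 79.5 zmed 0.0186
top bed 1278 [564.   94.3] [130.3 250.8] 79.5 zmed 0.0111
top walls 165 [573.9  96.8] [ 37.6 231.6] 79.5 zmed 0.0539
top cover 332 [633.6  85.9] [ 45.4 115.6] 79.4 zmed 0.0822
top knob 30 [616.8  88.6] [17.  18.8] 70.8 zmed 0.1068
(array([126, 846, 491, 255,  68,  85, 213,  81, 127,  79,   5,  11,  37,
       240,  92,   5,   5,  15,  13]), array([0.   , 0.006, 0.012, 0.018, 0.024, 0.03 , 0.036, 0.042, 0.048,
       0.054, 0.06 , 0.066, 0.072, 0.078, 0.084, 0.09 , 0.096, 0.102,
       0.108, 0.114]))
scene strip 329 [ 512.  -313.9] [31.3 90. ] 81.6 zmed 0.0344
scene stripcrown 211 [ 512.  -313.8] [31.3 90. ] 81.6 zmed 0.0359
scene magall 4449 [567.8  95.9] [131.6 252.7] 79.6 zmed 0.0257
scene bed 1697 [566.3  96.2] [131.6 249.6] 79.6 zmed 0.0122
scene walls 480 [578.7  97.9] [ 39.3 231.7] 79.7 zmed 0.055
scene cover 693 [636.3  87.2] [ 46.5 114.7] 79.0 zmed 0.0842
scene knob 64 [620.6  91.3] [16.6 17.8] 86.7 zmed 0.1085
(array([ 32, 775, 936, 445, 159, 105, 399, 214, 214, 299,  71,  66,  24,
       305, 388,  12,  14,  23,  37]), array([0.   , 0.006, 0.012, 0.018, 0.024, 0.03 , 0.036, 0.042, 0.048,
       0.054, 0.06 , 0.066, 0.072, 0.078, 0.084, 0.09 , 0.096, 0.102,
       0.108, 0.114]))
```

Top and scene agree to within about 4 mm. The strip is centred near (510,-315) with its axis about 9° clockwise. The bed is at (565,95), heading -10.5°, and the channel offset is about +4 mm. I move over the strip.

Call:
arm_command(targets=[[[0,0,-0.05],[25,25,0],0],[[0,0,-0.06],[35,35,0],0],[[0,0,-0.06],[35,35,0],0],[[0,0,-0.06],[35,35,0],0],[[0,0,-0.06],[35,35,0],0],[[0,0,-0.06],[35,35,0],0],[[0,0,-0.06],[35,35,0],0],[[0,0,-0.02],[35,35,-20],0]])

```text
t: 0.9
eef_pos: [0.4475, -0.3819, 0.3881]
ee_rot: [-3.14, 0.004, 2.977]
force: [1.8, -0.8, -0.5]
width: 0.0879
```

Call:
arm_command(targets=[[[0,0,0],[35,35,-30],0],[[0,0,0],[20,20,-20],0],[[0,0,0],[7,11,-10],0],[[0,0,0],[0,0,0],0],[[0,0,0],[0,0,0],0]])

```text
t: 1.4
eef_pos: [0.5028, -0.3223, 0.3302]
ee_rot: [-3.141, -0.0, 2.979]
force: [-0.8, -0.5, 0.1]
width: 0.0876
```

```bash
cat > w.py <<'E'
import sys
from station import *
from h import *
n=sys.argv[1]
c=camera_params("wrist"); p,d=grab_frame("wrist"); s=get_state()
print(s["t"],s["eef_pos"].round(4),s["ee_rot"].round(3),s["force"].round(1),s["moment"].round(2),s["width"].round(4))
np.savez(f"{n}.npz",p=p,d=d,**c); cv2.imwrite(f"pics/{n}.png",cv2.resize(p[:,:,::-1],(768,576)))
E
python3 w.py w1
```

```text
Traceback (most recent call last):
  File "w.py", line 6, in <module>
    print(s["t"],s["eef_pos"].round(4),s["ee_rot"].round(3),s["force"].round(1),s["moment"].round(2),s["width"].round(4))
                                                                                                     ^^^^^^^^^^^^^^^^
AttributeError: 'float' object has no attribute 'round'
```

```bash
sed -i 's/s\["width"\].round(4)/round(s["width"],4)/' w.py; python3 w.py w1; python3 - <<'E'
from h import *
z=np.load("w1.npz"); c={k:z[k] for k in("mtx","eye","orientation")}; P=cloud(c,z["d"],True); X,Y,Z=P[...,0],P[...,1],P[...,2]
m=(X>.43)&(X<.58)&(Y>-.37)&(Y<-.26)&(Z>.03)&(Z<.045)
print(m.sum(),np.median(Z[m]),cv2.minAreaRect((P[m][:,:2]*1000).astype(np.float32)))
E
```

```text
1.5 [ 0.5025 -0.3229  0.3309] [-3.141e+00  1.000e-03  2.977e+00] [ 0.9 -0.5 -0.5] [-0.04  0.04 -0.  ] 0.0879
2421 0.035504635673875684 ((510.64495849609375, -316.2734375), (26.33542251586914, 89.58712005615234), 81.04370880126953)
```

View pics/w1.png

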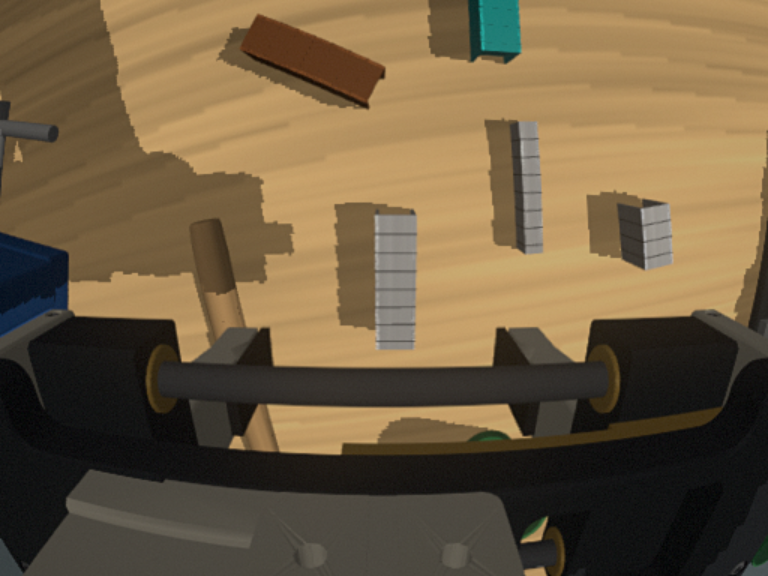

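The wrist view shows the wide strip, ribbed grey and 26 x 90 mm, at (396,280). The narrow strip (527,188) and stub (646,235) are well clear. I descend and grip.

Call:
arm_command(targets=[[[0,0,0.006],[8,6,-25],0],[[0,0,0],[0,0,-35],0],[[0,0,0],[0,0,-30],0],[[0,0,0],[0,0,-20],0],[[0,0,0],[0,0,-13],0],[[0,0,0],[0,0,-6],0],[[0,0,0],[0,0,0],0],[[0,0,0],[0,0,0],0]])

```text
t: 2.3
eef_pos: [0.5113, -0.3165, 0.2021]
ee_rot: [-3.141, 0.002, 2.984]
force: [-0.4, 0.8, 0.3]
width: 0.0878
```

Call:
arm_command(targets=[[[0,0,0],[0,0,-2],0.5],[[0,0,0],[0,0,0],0.8],[[0,0,0],[0,0,0],1],[[0,0,0],[0,0,0],1],[[0,0,0],[0,0,0],1],[[0,0,0],[0,0,0],1],[[0,0,0],[0,0,0],1],[[0,0,0],[0,0,0],1]], squeeze=35)

```text
t: 3.1
eef_pos: [0.511, -0.3161, 0.199]
ee_rot: [-3.142, -0.0, 2.984]
force: [-0.1, -0.0, 0.3]
width: 0.0294
```

Call:
arm_command(targets=[[[0,0,0],[0,0,0],1],[[0,0,0],[0,0,0],1],[[0,0,0],[0,0,10],1],[[0,0,0],[0,0,20],1],[[0,0,0],[0,0,30],1],[[0,0,0],[0,0,30],1],[[0,0,0],[0,0,0],1],[[0,0,0],[0,0,0],1]])

```text
t: 3.9
eef_pos: [0.5109, -0.316, 0.2902]
ee_rot: [3.141, 0.002, 2.984]
force: [-0.3, 0.5, -2.0]
width: 0.0259
```

```bash
python3 w.py w2
```

```text
3.95 [ 0.5105 -0.3159  0.289 ] [ 3.141 -0.     2.984] [-1.4  0.7 -1.8] [ 0.07  0.02 -0.02] 0.0258
```

View pics/w2.png

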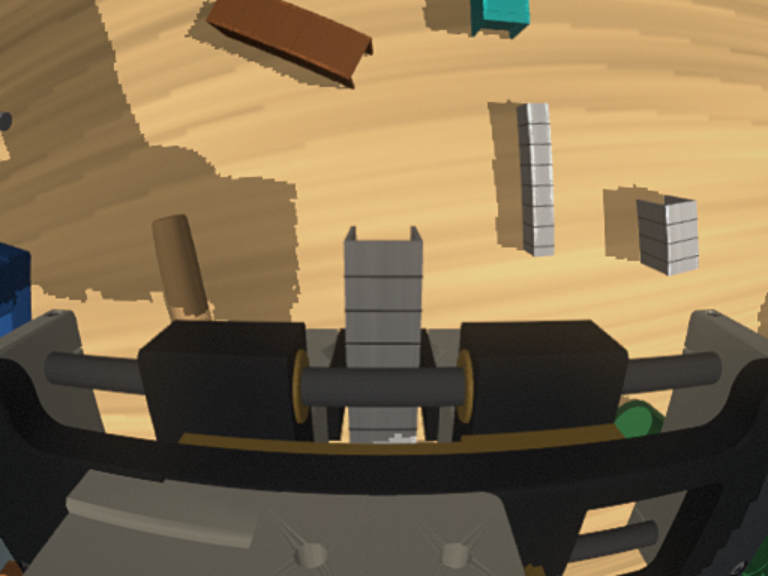

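The strip is held level and centred, width 25.8 mm. I carry it over the magazine, high, to look at the channel with the wrist camera.

Call:
arm_command(targets=[[[0,0,0],[2,20,20],1],[[0,0,-0.006],[4,40,20],1],[[0,0,-0.01],[5,45,10],1],[[0,0,-0.01],[5,45,0],1],[[0,0,0],[5,45,0],1],[[0,0,0],[5,45,0],1],[[0,0,0],[5,45,0],1],[[0,0,0],[5,45,0],1]])

```text
t: 4.75
eef_pos: [0.5464, 0.0157, 0.3379]
ee_rot: [-3.141, -0.002, 2.958]
force: [0.7, -0.4, -1.1]
width: 0.0258
```

Call:
arm_command(targets=[[[0,0,0],[5,45,0],1],[[0,0,0],[4,30,0],1],[[0,0,0],[0,12,0],1],[[0,0,0],[0,0,0],1],[[0,0,0],[0,0,0],1],[[0,0,0],[0,0,0],1]])

```text
t: 5.35
eef_pos: [0.5557, 0.0998, 0.3386]
ee_rot: [-3.141, -0.001, 2.957]
force: [-0.9, 0.2, -1.1]
width: 0.0256
```

```bash
python3 w.py w3; python3 - <<'E'
from h import *
z=np.load("w3.npz"); c={k:z[k] for k in("mtx","eye","orientation")}; P=cloud(c,z["d"],True)
p=z["p"];hsv=cv2.cvtColor(p,cv2.COLOR_RGB2HSV)
a=np.radians(-10.5);ex=np.array([np.cos(a),np.sin(a)]);ey=np.array([-np.sin(a),np.cos(a)])
q=(P[...,:2]-[.565,.095])*1000; x=q@ex; y=q@ey; Z=P[...,2]*1000
for lo in range(-108,-10,6):
    m=(x>lo)&(x<lo+6)&(Z>50)&(Z<60)&(abs(y)<40)
    f=(x>lo)&(x<lo+6)&(Z>36)&(Z<46)&(abs(y)<40)
    L=m&(y<4);Rr=m&(y>=4)
    if m.sum(): print(lo,[ (g.sum(),y[g].min().round(1),y[g].max().round(1)) if g.any() else None for g in (L,Rr,f)],np.median(Z[m]))
E
```

```text
5.4 [0.5558 0.0998 0.3388] [-3.141e+00 -1.000e-03  2.957e+00] [ 0.3  0.2 -1.8] [ 0.   -0.    0.04] 0.0259
-102 [(np.int64(30), np.float64(-13.6), np.float64(-10.1)), (np.int64(28), np.float64(19.4), np.float64(22.2)), (np.int64(198), np.float64(-18.4), np.float64(26.3))] 55.485279349958894
-96 [(np.int64(30), np.float64(-13.6), np.float64(-10.0)), (np.int64(29), np.float64(19.5), np.float64(23.1)), (np.int64(241), np.float64(-17.4), np.float64(26.3))] 55.73244621942825
-90 [(np.int64(35), np.float64(-13.6), np.float64(-10.0)), (np.int64(36), np.float64(19.0), np.float64(23.1)), (np.int64(225), np.float64(-17.5), np.float64(27.2))] 55.685401802260834
-84 [(np.int64(35), np.float64(-13.7), np.float64(-10.1)), (np.int64(39), np.float64(18.9), np.float64(23.2)), (np.int64(265), np.float64(-17.5), np.float64(27.2))] 55.21137624756287
-78 [(np.int64(35), np.float64(-13.7), np.float64(-10.1)), (np.int64(34), np.float64(18.9), np.float64(22.3)), (np.int64(225), np.float64(-17.5), np.float64(26.3))] 55.57859896893713
-72 [(np.int64(32), np.float64(-13.8), np.float64(-10.2)), (np.int64(31), np
[... 489 characters left out ...]
np.float64(-13.1), np.float64(-9.6)), (np.int64(35), np.float64(18.8), np.float64(22.5)), (np.int64(249), np.float64(-16.9), np.float64(26.5))] 55.8072105303587
-48 [(np.int64(65), np.float64(-13.1), np.float64(3.8)), (np.int64(65), np.float64(4.7), np.float64(22.5)), (np.int64(212), np.float64(-17.0), np.float64(26.7))] 54.28042697197627
-42 [(np.int64(132), np.float64(-13.3), np.float64(3.8)), (np.int64(94), np.float64(4.7), np.float64(22.6)), (np.int64(38), np.float64(-16.9), np.float64(26.8))] 54.111918218822275
-36 [(np.int64(19), np.float64(-13.2), np.float64(3.8)), (np.int64(16), np.float64(4.7), np.float64(16.5)), (np.int64(12), np.float64(-10.5), np.float64(26.8))] 53.98348500746864
```

View pics/w3.png

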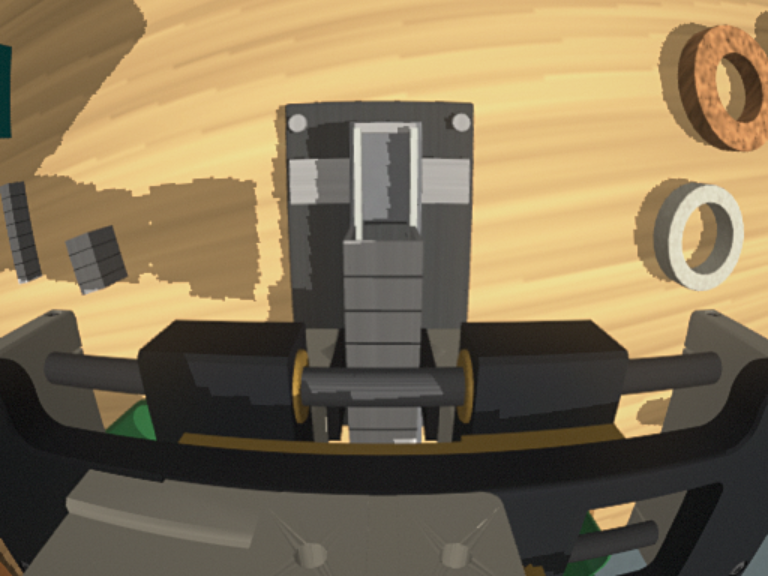

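```bash
cat > rel.py <<'E'
from h import *
z=np.load("w3.npz"); c={k:z[k] for k in("mtx","eye","orientation")}; P=cloud(c,z["d"],True)
a=np.radians(-10.5);ex=np.array([np.cos(a),np.sin(a)]);ey=np.array([-np.sin(a),np.cos(a)])
q=(P[...,:2]-[.565,.095])*1000; x=q@ex; y=q@ey; Z=P[...,2]*1000
t=(np.array([.5558,.0998])-[.565,.095])*1000; print("tcp in mag",t@ex,t@ey)
m=(Z>165)&(Z<185)&(abs(y-4)<22)&(x<-20)&(x>-70)
print("crown z",np.median(Z[m]))
for lo in range(-62,-20,5):
    g=m&(x>lo)&(x<lo+5)
    if g.sum()>5: print(lo,g.sum(),np.percentile(y[g],[1,99]).round(1),np.percentile(y[g],[1,99]).mean().round(2),np.median(Z[g]).round(1))
for n,f in(("wall",(Z>53)&(Z<58)&(abs(abs(y-4.6)-16.5)<3)),("lip",(Z>44.5)&(Z<49)&(abs(y-4.6)<11)),("floor",(Z>37)&(Z<43)&(abs(y-4.6)<11)),("foll",(Z>50)&(Z<57)&(abs(y-4.6)<10))):
    f=f&(abs(x+70)<45); print(n,f.sum(),np.percentile(x[f],[0,1,5,95,99,100]).round(1))
E
python3 rel.py
```

```text
tcp in mag -9.920675671950676 3.043056721779227
crown z 175.15826502462568
-57 424 [-9.6 15.7] 3.04 175.2
-52 519 [-9.8 15.8] 3.01 175.1
-47 509 [-9.9 15.5] 2.82 175.2
-42 499 [-10.   15.6] 2.77 175.2
-37 487 [-10.2  15.7] 2.77 175.1
-32 466 [-9.8 15.7] 2.95 175.2
-27 436 [-9.4 15.4] 3.0 175.1
-22 474 [-17.8  25.7] 3.95 175.0
wall 652 [-101.5 -100.5  -97.9  -42.3  -36.5  -35.3]
lip 171 [-104.9 -104.8 -104.8  -99.3  -43.9  -43.6]
floor 1421 [-106.6 -106.4  -97.8  -46.2  -44.2  -43.6]
foll 237 [-44.  -43.9 -43.8 -35.2 -35.  -34.9]
```

The channel centre is at y +4.6 mm, with the held strip at +2.9 in the same wrist view, so it needs +1.7 mm. The x features read about 1 mm tailward. I stage above the overhang position, with the strip's underside at z about 60.

Call:
arm_command(targets=[[[0,0,0],[-20,4,-10],1],[[0,0,0],[-30,6,-20],1],[[0,0,0],[-22,4,-25],1],[[0,0,0],[-10,3,-14],1],[[0,0,0],[0,0,-8],1],[[0,0,0],[0,0,0],1],[[0,0,0],[0,0,0],1],[[0,0,0],[0,0,0],1]])

```text
t: 6.2
eef_pos: [0.4748, 0.1179, 0.2627]
ee_rot: [3.141, 0.001, 2.958]
force: [0.7, 0.0, -2.0]
width: 0.0255
```

```bash
cat > st.py <<'E'
from station import *
import numpy as np
a=np.radians(-10.5);ex=np.array([np.cos(a),np.sin(a),0]);ey=np.array([-np.sin(a),np.cos(a),0])
s=get_state();t=(s["eef_pos"]-[.566,.095,0])*1000
print("t",round(s["t"],2),"mag x %.1f y %.1f bottom z %.1f"%(t@ex,t@ey,t[2]-199.6),"rot",s["ee_rot"].round(3),"F mag",(s["force"]@ex).round(1),(s["force"]@ey).round(1),s["force"][2].round(1),"w",round(s["width"],4),"M",s["moment"].round(2))
E
python3 st.py
```

```text
t 6.2 mag x -93.8 y 5.9 bottom z 63.1 rot [3.141e+00 1.000e-03 2.958e+00] F mag 0.7 0.2 -2.0 w 0.0255 M [-0.04 -0.01  0.  ]
```

Call:
arm_command(targets=[[[0,0,0],[0,0,0],1],[[0,0,0],[0,0,0],1]])

```text
t: 6.4
eef_pos: [0.4743, 0.1179, 0.2623]
ee_rot: [3.141, 0.0, 2.958]
force: [-0.2, -0.0, -2.0]
width: 0.026
```

```bash
python3 st.py; python3 w.py w4; python3 st.py; sed -i 's/w3.npz/w4.npz/; /abs(x+70)/d; /^for n,f/d; s/Z>165)&(Z<185)/Z>90)\&(Z<108)/; s/x<-20)&(x>-70)/x<-70)/; s/range(-62,-20,5)/range(-145,-70,5)/' rel.py; python3 rel.py
```

```text
t 6.4 mag x -94.4 y 5.8 bottom z 62.7 rot [3.141 0.    2.958] F mag -0.2 -0.1 -2.0 w 0.026 M [-0.01 -0.03  0.  ]
6.45 [0.4742 0.1179 0.2623] [3.141 0.    2.958] [ 0.6 -0.2 -1.1] [-0.05 -0.01 -0.06] 0.0256
t 6.45 mag x -94.5 y 5.8 bottom z 62.7 rot [3.141 0.    2.958] F mag 0.7 -0.1 -1.1 w 0.0256 M [-0.05 -0.01 -0.06]
tcp in mag -9.920675671950676 3.043056721779227
crown z 98.95167628594251
-140 441 [-6.7 18.8] 6.08 98.9
-135 516 [-6.7 18.9] 6.08 98.9
-130 505 [-6.9 18.5] 5.82 99.0
-125 494 [-7.  18.6] 5.82 98.9
-120 497 [-7.1 18.8] 5.84 98.9
-115 460 [-6.7 18.8] 6.05 98.9
-110 446 [-6.3 18.5] 6.11 98.9
-105 968 [-17.6  25.7] 4.07 99.2
-100 464 [-11.9  24.5] 6.3 99.1
-95 134 [-6.5 18.4] 5.96 98.9
-80 86 [-6.7 18.4] 5.82 99.1
-75 352 [-6.9 19. ] 6.05 99.0
```

View pics/w4.png

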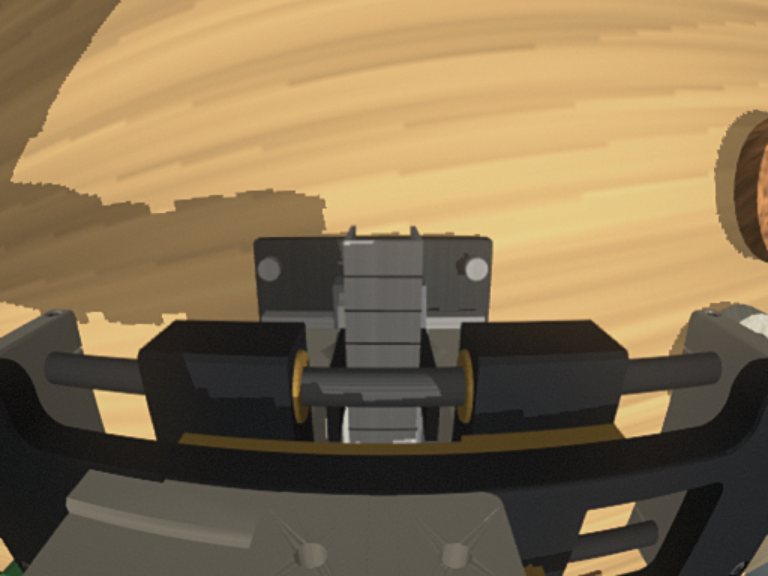

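The strip sits level over the nose but reads y 5.9 against the channel's 4.6. I shift it -1.3 and lower slowly, watching the force.

Call:
arm_command(targets=[[[0,0,0],[0,-1.3,0],1],[[0,0,0],[0,0,-2],1],[[0,0,0],[0,0,-2],1],[[0,0,0],[0,0,-1],1],[[0,0,0],[0,0,-1],1],[[0,0,0],[0,0,-1],1],[[0,0,0],[0,0,-1],1],[[0,0,0],[0,0,0],1]])

```text
t: 7.25
eef_pos: [0.4739, 0.1166, 0.2538]
ee_rot: [-3.141, -0.0, 2.958]
force: [-0.6, 0.2, -1.2]
width: 0.0259
```

```bash
python3 st.py
```

```text
t 7.25 mag x -94.5 y 4.4 bottom z 54.2 rot [-3.141 -0.     2.958] F mag -0.6 0.1 -1.2 w 0.0259 M [-0.    0.02 -0.  ]
```

The underside is at 54.2 with no contact, so it has probably entered between the walls. I continue down.

Call:
arm_command(targets=[[[0,0,0],[0,0,-1],1],[[0,0,0],[0,0,-1],1],[[0,0,0],[0,0,-1],1],[[0,0,0],[0,0,-1],1],[[0,0,0],[0,0,-1],1],[[0,0,0],[0,0,0],1]])

```text
t: 7.85
eef_pos: [0.4739, 0.1166, 0.2488]
ee_rot: [-3.141, -0.0, 2.958]
force: [-0.1, -0.2, -1.3]
width: 0.0257
```

```bash
python3 st.py
```

```text
t 7.85 mag x -94.5 y 4.4 bottom z 49.2 rot [-3.141 -0.     2.958] F mag -0.0 -0.2 -1.3 w 0.0257 M [-0.05 -0.   -0.03]
```

It is in the channel at 49.2 with no side force. I push tailward along the channel in small steps.

Call:
arm_command(targets=[[[0,0,0],[2,-0.37,0],1],[[0,0,0],[2,-0.37,0],1],[[0,0,0],[2,-0.37,0],1],[[0,0,0],[2,-0.37,0],1],[[0,0,0],[2,-0.37,0],1],[[0,0,0],[2,-0.37,0],1],[[0,0,0],[0,0,0],1]])

```text
t: 8.55
eef_pos: [0.486, 0.1143, 0.2489]
ee_rot: [-3.141, -0.0, 2.958]
force: [-3.0, 1.7, -0.2]
width: 0.0255
```

```bash
python3 st.py
```

```text
t 8.55 mag x -82.2 y 4.4 bottom z 49.3 rot [-3.141 -0.     2.958] F mag -3.2 1.1 -0.2 w 0.0255 M [0.5  1.23 0.12]
```

The spring force is 3.2 N as predicted, so the follower is engaged.

Call:
arm_command(targets=[[[0,0,0],[3,-0.55,0],1],[[0,0,0],[3,-0.55,0],1],[[0,0,0],[3,-0.55,0],1],[[0,0,0],[3,-0.55,0],1],[[0,0,0],[3,-0.55,0],1],[[0,0,0],[3,-0.55,0],1],[[0,0,0],[3,-0.55,0],1],[[0,0,0],[2,-0.37,0],1]])

```text
t: 9.35
eef_pos: [0.5089, 0.1101, 0.2489]
ee_rot: [-3.141, -0.001, 2.958]
force: [-6.4, 2.5, 1.2]
width: 0.0253
```

```bash
python3 st.py
```

```text
t 9.35 mag x -58.9 y 4.4 bottom z 49.3 rot [-3.141e+00 -1.000e-03  2.958e+00] F mag -6.8 1.3 1.2 w 0.0253 M [0.94 2.42 0.1 ]
```

Call:
arm_command(targets=[[[0,0,0],[2,-0.37,0],1],[[0,0,0],[2,-0.37,0],1],[[0,0,0],[2,-0.37,0],1],[[0,0,0],[0,0,0],1],[[0,0,0],[0,0,0],1]])

```text
t: 9.85
eef_pos: [0.5146, 0.109, 0.2489]
ee_rot: [-3.141, -0.001, 2.958]
force: [-7.2, 2.2, 2.9]
width: 0.0257
```

```bash
python3 st.py; python3 w.py w5; cat > chk.py <<'E'
import sys
from h import *
z=np.load(sys.argv[1]+".npz"); c={k:z[k] for k in("mtx","eye","orientation")}; P=cloud(c,z["d"],True)
a=np.radians(-10.5);ex=np.array([np.cos(a),np.sin(a)]);ey=np.array([-np.sin(a),np.cos(a)])
q=(P[...,:2]-[.566,.095])*1000; x=q@ex; y=q@ey; Z=P[...,2]*1000
m=(Z>72)&(Z<90)&(abs(y-4.4)<11)&(x>-130)&(x<-60)
print("crown front x",np.percentile(x[m],[0,.5,2]).round(1))
for lo in range(-102,-60,6):
    g=m&(x>lo)&(x<lo+6)
    if g.sum()>5: print(lo,np.median(Z[g]).round(1))
E
python3 chk.py w5
```

```text
t 9.85 mag x -53.1 y 4.4 bottom z 49.3 rot [-3.141e+00 -1.000e-03  2.958e+00] F mag -7.5 0.9 2.9 w 0.0257 M [1.07 2.69 0.07]
9.9 [0.5146 0.109  0.2488] [-3.141e+00 -1.000e-03  2.958e+00] [-7.5  2.4  3.1] [1.09 2.69 0.13] 0.0256
crown front x [-98.9 -98.7 -98.2]
-102 85.6
-96 85.6
-90 85.6
-84 85.5
-78 85.5
-72 85.5
-66 85.5
```

View pics/w5.png

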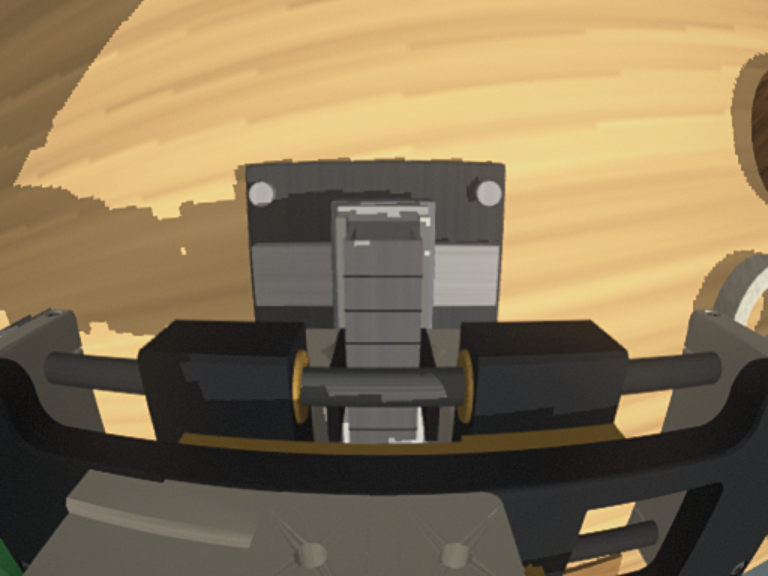

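The strip is level and its front is at about x -98.6, 1.4 mm past the lip's rear edge. I add 0.8 mm and then lower.

Call:
arm_command(targets=[[[0,0,0],[0.8,-0.15,0],1],[[0,0,0],[0,0,-1.5],1],[[0,0,0],[0,0,-1.5],1],[[0,0,0],[0,0,-1.5],1],[[0,0,0],[0,0,-1.5],1],[[0,0,0],[0,0,0],1]])

```text
t: 10.5
eef_pos: [0.515, 0.1085, 0.2424]
ee_rot: [-3.14, -0.002, 2.958]
force: [-8.2, 1.9, 0.2]
width: 0.0257
```

```bash
python3 st.py
```

```text
t 10.5 mag x -52.6 y 4.0 bottom z 42.8 rot [-3.140e+00 -2.000e-03  2.958e+00] F mag -8.4 0.4 0.2 w 0.0257 M [0.63 2.84 0.1 ]
```

Call:
arm_command(targets=[[[0,0,0],[0,0,-1],1],[[0,0,0],[0,0,-0.8],1],[[0,0,0],[0,0,-0.7],1],[[0,0,0],[0,0,0],1]])

```text
t: 10.9
eef_pos: [0.515, 0.1085, 0.24]
ee_rot: [-3.14, -0.002, 2.958]
force: [-8.5, 1.5, 0.8]
width: 0.0256
```

```bash
python3 st.py
```

```text
t 10.9 mag x -52.6 y 4.0 bottom z 40.4 rot [-3.140e+00 -2.000e-03  2.958e+00] F mag -8.6 -0.0 0.8 w 0.0256 M [ 0.57  2.82 -0.01]
```

Call:
arm_command(targets=[[[0,0,0],[0,0,-0.4],1],[[0,0,0],[0,0,-0.3],1],[[0,0,0],[0,0,0],1]])

```text
t: 11.2
eef_pos: [0.515, 0.1085, 0.2394]
ee_rot: [-3.14, -0.002, 2.958]
force: [-8.2, 1.5, 1.2]
width: 0.0258
```

```bash
python3 st.py
```

```text
t 11.2 mag x -52.6 y 4.0 bottom z 39.8 rot [-3.140e+00 -2.000e-03  2.958e+00] F mag -8.3 -0.0 1.2 w 0.0258 M [0.58 2.82 0.07]
```

Call:
arm_command(targets=[[[0,0,0],[0,0,-0.4],1],[[0,0,0],[0,0,-0.4],1],[[0,0,0],[0,0,0],1]])

```text
t: 11.5
eef_pos: [0.515, 0.1085, 0.239]
ee_rot: [-3.14, -0.002, 2.958]
force: [-9.8, 2.1, 6.1]
width: 0.0253
```

```bash
python3 st.py;python3 w.py w6;python3 chk.py w6
```

```text
t 11.5 mag x -52.6 y 4.0 bottom z 39.4 rot [-3.140e+00 -2.000e-03  2.958e+00] F mag -10.0 0.3 6.1 w 0.0253 M [ 0.5   3.41 -0.  ]
11.55 [0.515  0.1085 0.2389] [-3.140e+00 -2.000e-03  2.958e+00] [-9.1  1.1  5.7] [0.53 3.36 0.07] 0.0256
crown front x [-98.7 -98.4 -98.2]
-102 75.4
-96 75.5
-90 75.6
-84 75.5
-78 75.5
-72 75.5
-66 75.6
```

Floor contact is confirmed: Fz jumped and the crown reads about 75.5. I ease forward towards the lip and let go.

Call:
arm_command(targets=[[[0,0,0],[-0.6,0.1,0],1],[[0,0,0],[-0.6,0.1,0.3],1],[[0,0,0],[0,0,0],0.8],[[0,0,0],[0,0,0],0.6],[[0,0,0],[0,0,0],0.4],[[0,0,0],[0,0,0],0.4],[[0,0,0],[0,0,0],0.4],[[0,0,0],[0,0,0],0.4]])

```text
t: 12.35
eef_pos: [0.5148, 0.1091, 0.2394]
ee_rot: [3.141, 0.0, 2.958]
force: [0.5, 0.7, -0.4]
width: 0.052
```

```bash
python3 st.py
```

```text
t 12.35 mag x -52.9 y 4.6 bottom z 39.8 rot [3.141 0.    2.958] F mag 0.3 0.8 -0.4 w 0.052 M [-0.09  0.02  0.05]
```

Released, with no force. I rise and check before closing the cover.

Call:
arm_command(targets=[[[0,0,0],[0,0,10],0.4],[[0,0,0],[0,0,25],0.4],[[0,0,0],[0,0,30],0.4],[[0,0,0],[0,0,20],0.4],[[0,0,0],[0,0,0],0.4],[[0,0,0],[0,0,0],0.4]])

```text
t: 12.95
eef_pos: [0.5145, 0.1091, 0.3252]
ee_rot: [3.14, 0.001, 2.958]
force: [-0.0, -0.4, -0.7]
width: 0.0524
```

```bash
python3 w.py w7;python3 chk.py w7; python3 - <<'E'
from station import *
from h import *
for n in("scene","top"):
    p,d=grab_frame(n); np.save(f"{n}1.npy",d); np.save(f"{n}1_rgb.npy",p)
    if n=="scene": cv2.imwrite("pics/scene1.png",cv2.resize(p[190:320,170:330,::-1],None,fx=4,fy=4,interpolation=cv2.INTER_CUBIC))
E
sed 's/0_rgb/1_rgb/;s/0.npy/1.npy/' m.py > m1.py; python3 m1.py | grep -E "cover|knob"
```

```text
13.0 [0.5143 0.109  0.3244] [3.141 0.    2.958] [-0.5  0.6 -0.8] [-0.04 -0.02 -0.01] 0.0526
crown front x [-99.8 -99.7 -99.1]
-102 75.8
-96 75.8
-90 75.7
-84 75.6
-78 75.6
-72 75.6
-66 75.7
top cover 146 [578.3  90.6] [ 38.1 226.2] 80.7 zmed 0.0817
top knob 8 [620.3  82. ] [8.1 6.7] 36.5 zmed 0.1068
scene cover 720 [596.   94.6] [ 47.6 196.4] 79.5 zmed 0.084
scene knob 62 [620.8  91.1] [17.6 17.6] 81.3 zmed 0.1084
  return _methods._mean(a, axis=axis, dtype=dtype,
  ret = ret.dtype.type(ret / rcount)
```

View pics/w7.png

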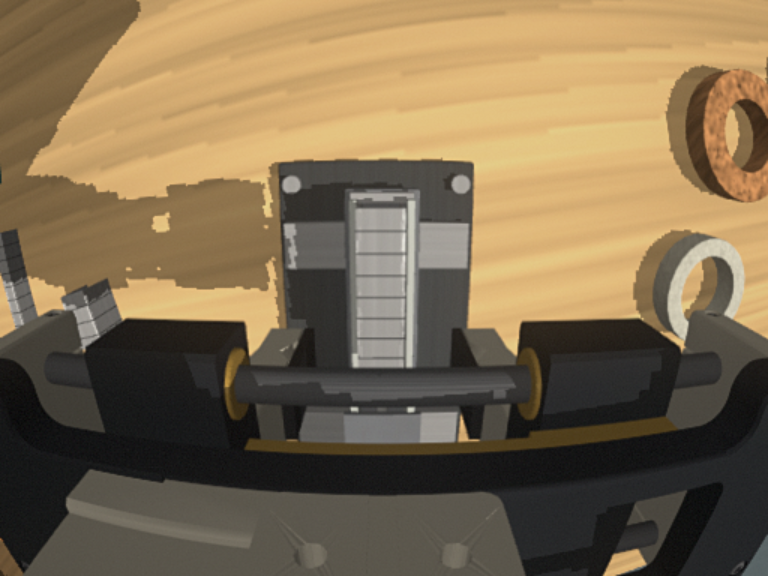

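View pics/scene1.png

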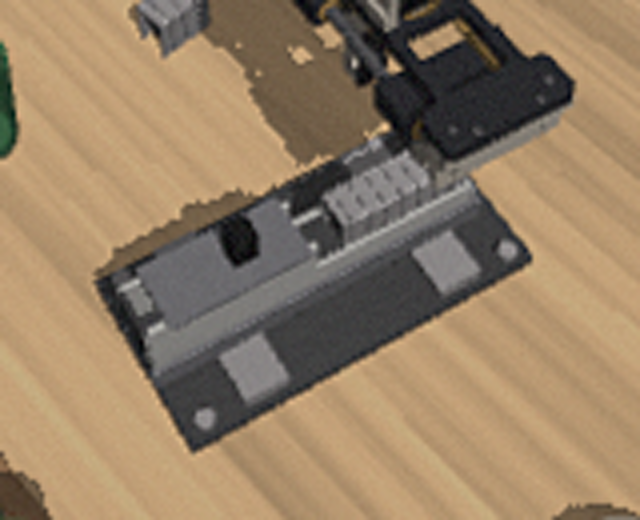

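The strip is seated: crown z 75.7, front at -99.8, flat between the walls at (382,280) in the wrist view. The cover is still open and its knob is near (619,90). I move over the knob and lower onto it.

Call:
arm_command(targets=[[[0,0,0],[25,-5,0],0.4],[[0,0,0],[35,-6,0],0.4],[[0,0,0],[30,-5,0],0.4],[[0,0,0],[14.5,-3,-10],0.4],[[0,0,0],[0,0,-25],0.4],[[0,0,0],[0,0,-15],0.4],[[0,0,0],[0,0,-5],0.4],[[0,0,0],[0,0,0],0.4]])

```text
t: 13.9
eef_pos: [0.6188, 0.09, 0.268]
ee_rot: [-3.14, -0.002, 2.958]
force: [0.2, 0.0, 0.6]
width: 0.0529
```

```bash
python3 st.py
```

```text
t 13.9 mag x 52.8 y 4.7 bottom z 68.4 rot [-3.140e+00 -2.000e-03  2.958e+00] F mag 0.2 0.1 0.6 w 0.0529 M [-0.   -0.02 -0.03]
```

Call:
arm_command(targets=[[[0,0,0],[0,0,0],0.7],[[0,0,0],[0,0,0],1],[[0,0,0],[0,0,0],1],[[0,0,0],[0,0,0],1],[[0,0,0],[0,0,0],1],[[0,0,0],[0,0,0],1],[[0,0,0],[0,0,0],1]], squeeze=15)

```text
t: 14.6
eef_pos: [0.619, 0.0899, 0.2697]
ee_rot: [-3.141, 0.0, 2.959]
force: [-0.9, -2.4, 3.7]
width: 0.0179
```

```bash
python3 st.py
```

```text
t 14.6 mag x 53.1 y 4.7 bottom z 70.1 rot [-3.141  0.     2.959] F mag -0.5 -2.5 3.7 w 0.0179 M [-0.76  0.39  0.03]
```

The knob is gripped (17.9 mm). I slide the cover towards the nose.

Call:
arm_command(targets=[[[0,0,0],[-4,0.7,0],1],[[0,0,0],[-8,1.5,0],1],[[0,0,0],[-10,1.85,0],1],[[0,0,0],[-10,1.85,0],1],[[0,0,0],[-10,1.85,0],1],[[0,0,0],[-10,1.85,0],1],[[0,0,0],[-6,1.1,0],1],[[0,0,0],[0,0,0],1]])

```text
t: 15.4
eef_pos: [0.5602, 0.1007, 0.2697]
ee_rot: [-3.141, -0.0, 2.959]
force: [-2.8, -2.6, 7.6]
width: 0.018
```

```bash
python3 st.py
```

```text
t 15.4 mag x -6.7 y 4.6 bottom z 70.1 rot [-3.141 -0.     2.959] F mag -2.2 -3.1 7.6 w 0.018 M [-0.87  1.28  0.04]
```

Call:
arm_command(targets=[[[0,0,0],[-8,1.5,0],1],[[0,0,0],[-10,1.85,0],1],[[0,0,0],[-10,1.85,0],1],[[0,0,0],[-10,1.85,0],1],[[0,0,0],[-6,1.1,0],1],[[0,0,0],[-3,0.55,0],1],[[0,0,0],[0,0,0],1]])

```text
t: 16.1
eef_pos: [0.5138, 0.1093, 0.2696]
ee_rot: [-3.141, -0.0, 2.959]
force: [-1.5, -4.5, 7.7]
width: 0.0176
```

```bash
python3 st.py
```

```text
t 16.1 mag x -53.9 y 4.6 bottom z 70.0 rot [-3.141 -0.     2.959] F mag -0.6 -4.7 7.7 w 0.0176 M [-1.48  0.59  0.11]
```

Call:
arm_command(targets=[[[0,0,0],[-2,0.37,0],1],[[0,0,0],[-2,0.37,0],1],[[0,0,0],[-1,0.18,0],1],[[0,0,0],[-1,0.18,0],1],[[0,0,0],[-1,0.18,0],1],[[0,0,0],[0,0,0],1]])

```text
t: 16.7
eef_pos: [0.5074, 0.1105, 0.2697]
ee_rot: [-3.141, 0.0, 2.959]
force: [1.9, -5.4, 5.9]
width: 0.0181
```

```bash
python3 st.py
```

```text
t 16.7 mag x -60.5 y 4.6 bottom z 70.1 rot [-3.141  0.     2.959] F mag 2.8 -4.9 5.9 w 0.0181 M [-2.12 -0.51  0.05]
```

Call:
arm_command(targets=[[[0,0,0],[-1,0.18,0],1],[[0,0,0],[-1,0.18,0],1],[[0,0,0],[0,0,0],1]])

```text
t: 17.0
eef_pos: [0.5063, 0.1107, 0.2697]
ee_rot: [-3.141, 0.002, 2.959]
force: [7.9, -8.7, 0.3]
width: 0.0177
```

```bash
python3 st.py
```

```text
t 17.0 mag x -61.6 y 4.6 bottom z 70.1 rot [-3.141e+00  2.000e-03  2.959e+00] F mag 9.4 -7.1 0.3 w 0.0177 M [-3.55 -3.02  0.06]
```

The force jumped to 9 N, so the stop is probably reached. I release, rise and check.

Call:
arm_command(targets=[[[0,0,0],[0,0,0],0.8],[[0,0,0],[0,0,0],0.5],[[0,0,0],[0,0,0],0.4],[[0,0,0],[0,0,0],0.4],[[0,0,0],[0,0,15],0.4],[[0,0,0],[0,0,35],0.4],[[0,0,0],[20,-3,40],0.4],[[0,0,0],[30,-5,20],0.4]])

```text
t: 17.8
eef_pos: [0.5552, 0.1037, 0.3834]
ee_rot: [3.139, 0.004, 2.96]
force: [-0.1, 0.4, 0.6]
width: 0.0522
```

Call:
arm_command(targets=[[[0,0,0],[30,-5,0],0.4],[[0,0,0],[20,-5,0],0.4],[[0,0,0],[0,0,0],0.4],[[0,0,0],[0,0,0],0.4]])

```text
t: 18.2
eef_pos: [0.6049, 0.0932, 0.3784]
ee_rot: [-3.141, -0.002, 2.958]
force: [-0.2, -0.3, -0.8]
width: 0.0527
```

```bash
python3 w.py w8; python3 - <<'E'
from station import *
from h import *
z=np.load("w8.npz"); c={k:z[k] for k in("mtx","eye","orientation")}; W=cloud(c,z["d"],True)
p,d=grab_frame("scene"); cv2.imwrite("pics/scene2.png",cv2.resize(p[190:320,170:330,::-1],None,fx=4,fy=4,interpolation=cv2.INTER_CUBIC))
S=cloud(camera_params("scene"),d)
a=np.radians(-10.5);ex=np.array([np.cos(a),np.sin(a)]);ey=np.array([-np.sin(a),np.cos(a)])
for n,P in(("wrist",W),("scene",S)):
    q=(P[...,:2]-[.566,.095])*1000; x=q@ex; y=q@ey; Z=P[...,2]*1000
    m=(Z>81)&(Z<88)&(abs(y-4.5)<22)&(x<5)&(x>-125); k=(Z>105)&(Z<113)&(abs(y-4.5)<20)&(x<0)&(x>-100)
    w=(Z>53)&(Z<58)&(abs(abs(y-4.4)-16.5)<3)&(x<-60)
    for l,g in(("cover",m),("knob",k),("bed",(Z>5)&(Z<16)&(x<0)&(abs(y)<60))):
        if g.sum(): print(n,l,g.sum(),np.percentile(x[g],[0,1,99,100]).round(1))
E
```

```text
18.25 [0.6046 0.0933 0.3787] [-3.141e+00 -1.000e-03  2.958e+00] [ 0.3 -0.1 -0.4] [-0.02  0.    0.02] 0.0524
wrist cover 4473 [-97.  -96.3  -2.1  -1.8]
wrist knob 416 [-68.4 -68.3 -51.8 -51.7]
wrist bed 4396 [-124.8 -123.7   -0.5   -0. ]
scene cover 404 [-97.4 -96.3  -2.2  -1.8]
scene knob 23 [-68.  -67.9 -50.6 -50.6]
scene bed 519 [-8.692e+02 -8.088e+02 -1.000e+00 -1.000e-01]
```

View pics/w8.png

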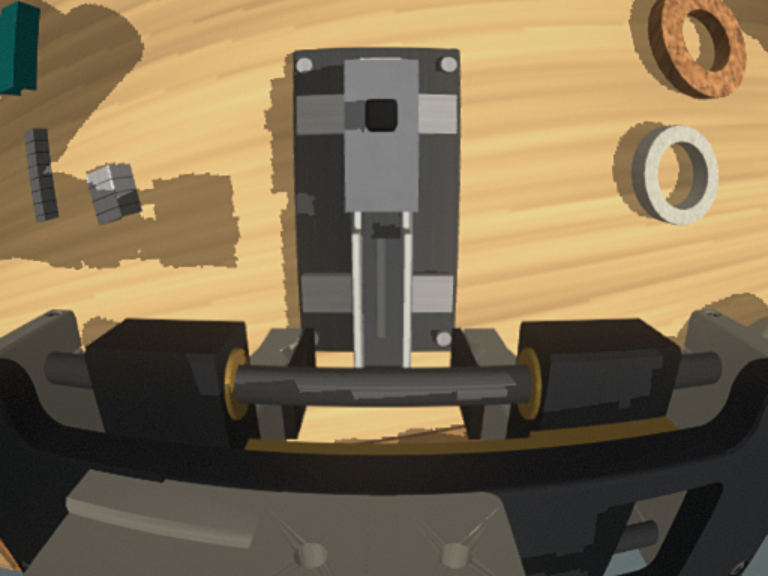

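View pics/scene2.png

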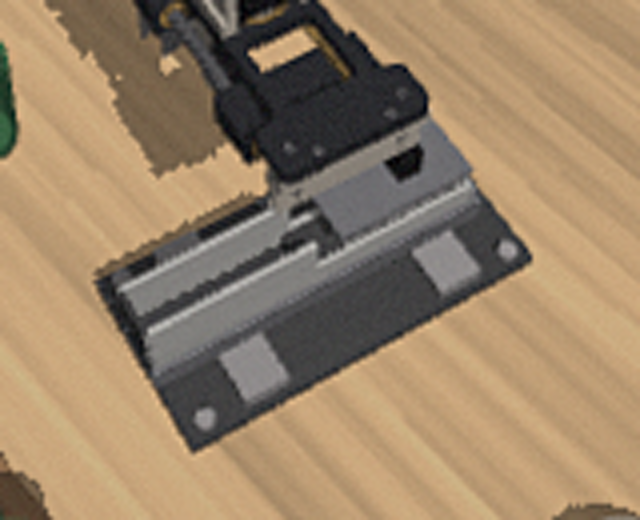

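Cover front edge is at x -97.0, the rear at -1.9 and the knob centre at -60.0, so it is closed. In the wrist view it lies over the nose at (382,135). I hand in.

```bash
python3 -c "
from station import *
print(job_done())"
```

```text
the job is handed in; nothing more can be done
None
```

The full-length wide strip is loaded in the magazine and the cover is closed; I handed the job in at about 18 s of the 61 s. I set the strip between the walls at a channel offset of about +4.6 mm and pushed the follower back against 7–8 N. I then lowered it behind the lip to the floor, released it, and drew the cover closed by its knob.

- **Strip:** after release the crown was at z 75.7 mm, against 76 when seated. The front end was at x -99.8 mm, level and in line. After that the cover hid the strip, so I could not see it again.
- **Force:** the most I felt while loading was about 12 N at the wrist. The sensor can't show the summed strip–magazine contact force.
- **Cover:** a force rise to about 9 N (its friction is 3 N) indicated the stop. The front edge read x -97.0 mm and the knob centre -60.0 mm, both the closed values.
- **Disagreement:** the cameras disagreed by 2–4 mm early on, so I relied on the wrist view for the fit.
- **Other objects:** the arm touched only the strip and the knob. I did not re-measure the other objects, but those in the last views looked unmoved.

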